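# Close the lunch carrier and hold it up by its handle

### The arm

A 6-joint arm with a two-finger parallel gripper is mounted at the origin on a cart in front of the work surface, level with it; the furniture and walls round the work are solid. World frame = base frame: x ahead of the robot, y to its left, z up, the work surface at z = 0. Lengths are in m, angles in rad, forces in N, time in s.
With the tool pointing down it reaches from about 0.275 to 0.975 m from the base axis. Payload 8.4 kg.
Tool frame: the origin (TCP) lies midway between the tips of the shut fingers; the grasp point (between the pads) lies 19 mm behind it; z points along the fingers, y is the line along which they close (so a half turn about z gives the same grasp; the last joint's range is limited). The gripper opens to 92 mm and grips with 3 to 60 N. Pads are 20 mm wide; open, the fingers measure 128 mm over their backs; the gripper's body (75 mm by 189 mm) begins 69 mm behind the grasp point.
Start: joints at [1.107, 0.353, 1.633, -0, 1.155, -0.002], TCP at [0.278, 0.56, 0.215] pointing down, gripper open.
Joint ranges: [-2.63, 2.63], [-0.92, 2.1], [0.06, 2.66], [-1.3, 4.44], [0, 2.69], [-3.02, 3.02]. Speed limits (rad/s): [2.22, 2.22, 2.79, 3.14, 3.14, 3.14].

### API

Orientations are given as a rotation vector (axis times angle).
In Python, from workcell import observe, camera, camera_params, sign_off gives the robot as it stands.
- The arm moves only by the shell command python3 -m jog 'ROWS' [FORCE]. ROWS is JSON, a list of rows, each an object with "delta_pos": the shift along the tool's x, y, z in cm, a list of three; "angular": the turn, a rotation vector about the tool's x, y, z in rad, a list of three; "hand": the finger opening in cm, from 0 to 9.19. A call has 1 to 8 rows; each row is the pose to reach, as a shift and turn from the pose commanded when the call began, along the tool's axes at that moment; what a row does not reach only later rows make up. A row lasts 1/10 s, in which the tool goes at most 50 mm and 8.59 degrees, less where a joint would pass 70% of its speed; a pose out of reach is approached as far as the arm can. A call with a gripper value outside its range is refused whole. The fingers move at their own pace and stop on an object; FORCE is the grip in N (left out, the last holds). Time passes only in rows, so rows that repeat a pose let the fingers close. It gives the time, the measured TCP pose, the force, the opening and the grip force at its end, in the units of the state.
- observe(): the state, without advancing time (a new reading comes with each control period).
- camera(name): name is "scene" or "side" or "wrist"; returns the picture (400x640x3 uint8, red, green, blue); there is no depth.
- camera_params(name): a dict with "mtx" (3x3 intrinsics, pixels), "R" (3x3) and "t" (3): a world point X has camera coordinates R X + t. Camera axes: x right, y down, z forward; pixel columns grow to the right and rows downward; lengths in m; the calibration is good to about 2 mm. A picture is of the moment at which its call begins: read the wrist's pose just before it. camera_params takes no time and is no camera call; for the wrist camera it gives the pose at the moment of the call.
- sign_off(): hands the job in; it is judged then, once.
The state is a dict: "clock": time; "qpos": joint angles; "joint_vel": joint speeds; "joint_torque": joint torques, N m; "tool_pos": TCP position; "ee_rot": TCP orientation; "contact_force": force on the tool from outside, world axes, zero at the start; "ft_torque": the same for the moment, N m; "gripper_width": opening from 0.0 (shut) to 1.0 (fully open); "grip_force": force on a finger pad.
Only numpy, scipy, OpenCV 4.12 (cv2) and the standard library are available. Lean on these libraries where they do the work, as an engineer would, in place of code of your own. Each camera call takes 0.05 s, during which the arm holds its last target. There are 200 camera calls.

### The job

The lunch carrier on the chopping board is packed: put its lid on properly, then swing its carrying handle up over the lid and lift the carrier by that handle about 10 cm off the board. Finish still holding it there above the board, upright, level and still, ready for me to take from you; never let it tip, and leave the other things on the worktop where they are.

Things in the scene. Friction and masses are not known exactly. Their poses are not given: they have to be found in the camera images.
- carrier: round steel lunch carrier of two tins, open at the top, standing loose on the chopping board: 105 mm diameter (109 mm over the side straps), 95 mm high, mouth 97 mm inside diameter, about 0.45 kg with its handle. Origin: centre of its underside; z up. The pivots of the handle lie 82 mm above the origin on the carrier's y axis, at y = +-60 mm
- carrier_handle (a joint): swing angle of the carrier's U-shaped wire carrying handle about the carrier's y axis, rad: 0 = standing straight up over the lid, +1.2 = lying down on its stop towards the carrier's +x side (as at the start), -1.2 = lying towards -x. It turns easily with a little friction and falls back to a stop when let go; the carrier hangs from it and levels itself
- carrier_grip (a point): middle of the handle's black grip, a round sleeve 15 mm thick and 70 mm long that turns freely on the wire, so it can stay clamped while the handle swings; it runs parallel to the carrier's y axis, 105 mm from the pivot line; lying down it is 98 mm out from the carrier's axis and 120 mm above its underside, upright it is on the axis and 187 mm above its underside
- carrier_rim (a point): centre of the carrier's mouth, level with the rim, 95 mm above the carrier's underside
- carrier_lid: the carrier's round steel lid, loose, lying right way up on the worktop left of the board: flange 109 mm diameter with its underside 9 mm above the origin, below it a plug of 92 mm diameter with a bevelled foot that goes into the mouth, above it a low dome (top 19 mm) and a black upright knob. Origin: centre of the underside of the plug; z up. Properly on, the flange lies on the rim: the origin is then on the carrier's axis 86 mm above the carrier's origin. About 0.12 kg
- lid_knob (a point): middle of the lid knob's gripping part, 41 mm above the lid's origin: the knob is round, 25 mm diameter, from 33 mm to its top at 51 mm above the lid's origin, with a thinner neck below
- bottle: little round glass bottle, 62x82x58 mm, 0.06 kg, lying inside the carrier; it stays in there
- cutting_board: beech chopping board with a handle, 176x300x18 mm, lying flat on the worktop under the carrier. Origin: under the middle of its whole length; its handle points to its -y
- board_mid (a point): centre of the upper face of the board's wide part, 18 mm above the worktop
- flask: bystander: small conical glass flask, 69 mm diameter, 105 mm high, right of the board. Origin: centre of its underside
- bulb_jar_0: bystander: little round glass bottle with a neck, lying on the worktop right of the board, 65x86x62 mm. Origin: centre of its underside
- spoon_rest: bystander: small blue and white boat-shaped dish, 38x68x16 mm, right of the board. Origin: centre of its underside
- shaker_salt: bystander: steel and glass shaker, 44 mm diameter, 89 mm high, behind the lid. Origin: centre of its underside

How it is judged:
By the outcome, as a careful person would: the job done as asked, in the order asked, and still so for the second after the job is handed in, while the arm keeps its last pose, push and grip.
It also fails if it takes over 56 s, if anything falls off the work surface, if the arm or the gripper's body presses on something with over 40 N, if the wrist force passes 120 N, or if a joint passes its speed limit or range.

## Working session

There is one attempt and no reset: what is moved stays moved. The work goes in short steps, Python scripts to look and compute and a shell command to move; the robot and the scene stay as the last step left them, time stands still between calls to the robot, and variables do not carry over. Pictures are saved under pics/ and viewed, at most 10 in all, crops included, and the job is handed in when it is done.

```bash
mkdir -p pics; cat > h.py <<'E'
import numpy as np, cv2
from workcell import observe, camera, camera_params
from scipy.spatial.transform import Rotation as Rot
def ray(P,u,v):
    R=np.array(P["R"]);t=np.array(P["t"]);K=np.array(P["mtx"])
    return -R.T@t, R.T@np.linalg.inv(K)@np.array([u,v,1.])
def onplane(P,u,v,z):
    c,d=ray(P,u,v); return c+d*(z-c[2])/d[2]
def tri(obs):
    A=np.zeros((3,3));b=np.zeros(3)
    for P,u,v in obs:
        c,d=ray(P,u,v);d=d/np.linalg.norm(d);M=np.eye(3)-np.outer(d,d);A+=M;b+=M@c
    return np.linalg.solve(A,b)
def proj(P,X):
    x=np.array(P["mtx"])@(np.array(P["R"])@np.array(X)+np.array(P["t"])); return x[:2]/x[2]
def snap(name,fn):
    P=camera_params(name); im=np.array(camera(name)); cv2.imwrite(f"pics/{fn}.png",im[:,:,::-1]); np.savez(f"pics/{fn}.npz",**{k:np.array(v) for k,v in P.items()}); return P,im
def load(fn): return dict(np.load(f"pics/{fn}.npz")), cv2.imread(f"pics/{fn}.png")
E
python3 - <<'E'
from h import *
for n in ["scene","side","wrist"]:
    P,im=snap(n,n+"0"); print(n,-P["R"].T@P["t"] if 0 else -np.array(P["R"]).T@np.array(P["t"]),np.array(P["R"])[2])
s=observe();print(s)
E
```

```text
scene [-0.22406674 -0.64689908  0.93917835] [ 0.59347091  0.48446003 -0.64272137]
side [ 0.29384542 -0.93560105  0.8306829 ] [ 0.19003081  0.77607961 -0.60132249]
wrist [0.21739908 0.58994026 0.38370327] [ 0.2173882  -0.10988837 -0.96987985]
{'clock': 0.15, 'qpos': array([ 1.10658817e+00,  3.53487069e-01,  1.63390950e+00, -2.48897939e-06,
        1.15521303e+00, -2.39127483e-03]), 'joint_vel': array([ 0.00155527, -0.0034085 , -0.00274381,  0.00046859, -0.00018007,
       -0.00021112]), 'joint_torque': array([-1.14468279e-03, -5.94207001e+01, -3.34466565e+01,  6.96743606e-02,
        2.04327417e-02, -4.49540812e-05]), 'tool_pos': array([0.27832221, 0.55921374, 0.21406042]), 'ee_rot': array([-7.18936094e-01, -3.05798457e+00,  1.55486060e-03]), 'contact_force': array([-0.29398503,  0.38938468,  0.07294148]), 'ft_torque': array([ 0.04927479, -0.01720673, -0.00629796]), 'grip_force': 0.0, 'gripper_width': 0.9972725697546441}
```

View pics/scene0.png

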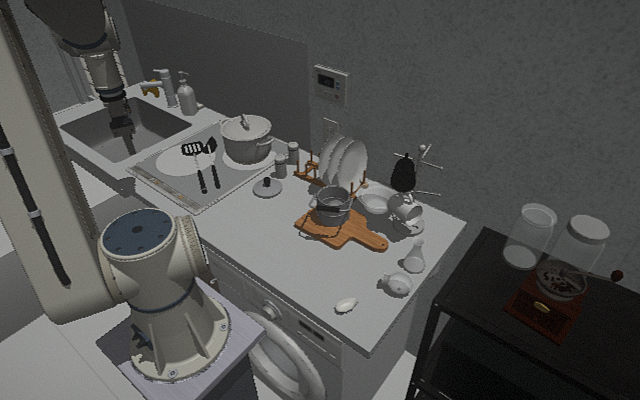

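View pics/side0.png

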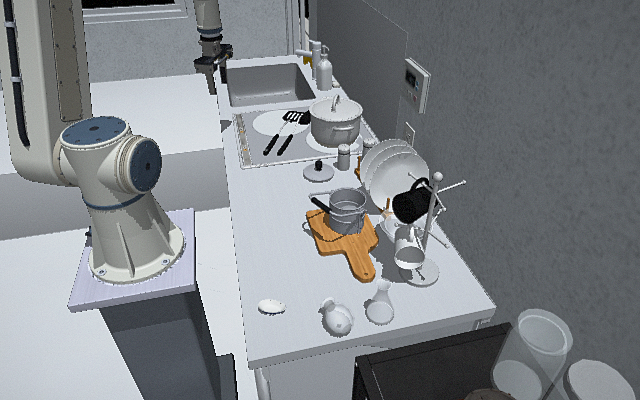

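The scene picture shows the lid's black knob near (267,181), the carrier near (332,205) and its black grip near (328,207). In the side picture the knob is near (319,165), the carrier near (347,210) and the grip near (320,205). The handle lies towards the robot.

```bash
python3 - <<'E'
from h import *
a=cv2.imread("pics/scene0.png")[165:255,245:375]; b=cv2.imread("pics/side0.png")[150:250,290:390]
a=cv2.resize(a,None,fx=3,fy=3,interpolation=cv2.INTER_CUBIC); b=cv2.resize(b,None,fx=4,fy=4,interpolation=cv2.INTER_CUBIC)
c=np.zeros((400,800,3),np.uint8); c[:270,:390]=a; c[:,400:800]=b; cv2.imwrite("pics/c0.png",c)
Pa,ia=load("scene0");Pb,ib=load("side0")
def dark(im,x0,x1,y0,y1,th=45):
    m=(im[y0:y1,x0:x1].max(2)<th).astype(np.uint8); n,l,s,c=cv2.connectedComponentsWithStats(m)
    return [(s[i,4],(c[i]+[x0,y0]).round(1).tolist(),(s[i,:4]+[x0,y0,0,0]).tolist()) for i in range(1,n) if s[i,4]>8]
print("knob",dark(ia,255,280,172,190),dark(ib,308,330,157,173))
print("grip",dark(ia,310,350,195,215),dark(ib,305,335,190,218))
print("knob", tri([(Pa,266.8,181),(Pb,319,165)]))
E
```

```text
knob [(np.int32(51), [266.6, 181.2], [264, 177, 6, 10])] [(np.int32(54), [318.2, 164.9], [315, 161, 7, 10])]
grip [(np.int32(116), [327.2, 208.6], [316, 205, 24, 8])] [(np.int32(108), [320.8, 205.0], [311, 197, 21, 17])]
knob [0.57877781 0.25041493 0.03192244]
```

View pics/c0.png

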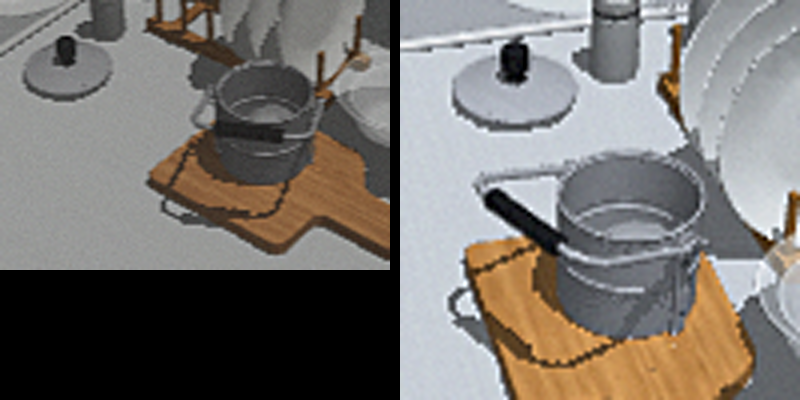

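The crops show the lid with its upright knob, and the open carrier with the handle lying towards the robot. The grip ends are at about side (312,199) and (330,212), and scene (317,208) and (340,210).

```bash
cat >> h.py <<'E'
def togo(target, yaw_deg=None, s=None):
    "shift (cm, tool axes) and turn to put TCP at target, tool down with tool-y along yaw_deg in world (mod 180)"
    s=s or observe(); R=Rot.from_rotvec(s["ee_rot"]).as_matrix()
    d=R.T@(np.array(target)-s["tool_pos"])*100
    out=[d.round(2).tolist()]
    if yaw_deg is not None:
        c=[]
        for k in (0,180):
            a=np.radians(yaw_deg+k); y=np.array([np.cos(a),np.sin(a),0]); z=np.array([0,0,-1.]); x=np.cross(y,z)
            c.append(Rot.from_matrix(R.T@np.c_[x,y,z]).as_rotvec())
        out.append([v.round(3).tolist() for v in sorted(c,key=np.linalg.norm)])
    return out
E
python3 - <<'E'
from h import *
Pa,ia=load("scene0");Pb,ib=load("side0")
T=lambda a,b:tri([(Pa,*a),(Pb,*b)])
k=T((266.7,180.5),(318.4,164)); print("knob",k)
print("grip",T((327.2,208.6),(320.8,205)))
e1=T((316.7,208.3),(312,199));e2=T((340,210),(330,212));print("ends",e1,e2,np.degrees(np.arctan2(*(e1-e2)[1::-1])))
print("rim",T((333.3,196.7),(347.5,199)))
s=observe();print(Rot.from_rotvec(s["ee_rot"]).as_matrix().round(3))
Pw,_=load("wrist0");print("cam in tool",Rot.from_rotvec(s["ee_rot"]).as_matrix().T@(-Pw["R"].T@Pw["t"]-s["tool_pos"]), (Pw["R"]@Rot.from_rotvec(s["ee_rot"]).as_matrix()).round(2))
print("to", togo([k[0]-.03,k[1]-.02,0.2],90))
E
```

```text
knob [0.57578896 0.24729711 0.03800623]
grip [ 0.50194809 -0.08942156  0.13388669]
ends [ 0.48343722 -0.06365078  0.13603167] [ 0.51776402 -0.12542053  0.1362835 ] 119.06188488690245
rim [ 0.58907843 -0.0468018   0.10381125]
[[-0.895  0.446 -0.   ]
 [ 0.446  0.895 -0.001]
 [ 0.    -0.001 -1.   ]]
cam in tool [ 0.0682321   0.00018944 -0.16964312] [[-0.    1.    0.  ]
 [-0.97 -0.   -0.24]
 [-0.24 -0.    0.97]]
to [[-38.73, -17.8, 1.42], [[-0.001, -0.0, -0.462], [-0.0, 0.001, 2.68]]]
```

```bash
python3 - <<'E'
from h import *
Pa,_=load("scene0");Pb,_=load("side0")
T=lambda a,b:tri([(Pa,*a),(Pb,*b)]).round(3)
print("tree top",T((423,148),(438,177)),"black mug",T((404,175),(408,203)))
for n,u,v in [("tree base",408,228),("shaker",281,177)]: print(n,onplane(Pa,u,v,0).round(3))
print("tree base s",onplane(Pb,418,272,0).round(3))
print("plate: scene-front plate left edge/bottom/top via z", [onplane(Pb,400,145,z).round(3) for z in (.15,.2,.25)],[onplane(Pa,352,140,z).round(3) for z in (.15,.2,.25)])
print("front plate bottom", onplane(Pb,396,212,0.02).round(3))
print(togo([0.51,0.20,0.20],117))
E
```

```text
tree top [ 0.723 -0.262  0.305] black mug [ 0.673 -0.241  0.227]
tree base [ 0.711 -0.266  0.   ]
shaker [0.66  0.257 0.   ]
tree base s [ 0.722 -0.261  0.   ]
plate: scene-front plate left edge/bottom/top via z [array([0.812, 0.126, 0.15 ]), array([0.774, 0.048, 0.2  ]), array([ 0.736, -0.03 ,  0.25 ])] [array([0.844, 0.061, 0.15 ]), array([0.777, 0.016, 0.2  ]), array([ 0.709, -0.029,  0.25 ])]
front plate bottom [ 0.748 -0.039  0.02 ]
[[-36.75, -21.83, 1.43], [[-0.001, -0.0, -0.933], [-0.001, 0.001, 2.209]]]
```

```bash
python3 -m jog '[{"delta_pos":[-5,-2,0],"angular":[0,0,-0.15],"hand":5},{"delta_pos":[-10,-4,0],"angular":[0,0,-0.15],"hand":5},{"delta_pos":[-14.5,-6.5,0],"angular":[0,0,0],"hand":5},{"delta_pos":[-19,-9,0],"angular":[0,0,0.15],"hand":5},{"delta_pos":[-23,-11.5,0],"angular":[0,0,0.3],"hand":5},{"delta_pos":[-27,-14,0],"angular":[0,0,0.45],"hand":5}]' 10; python3 -c "
from h import *
print(observe()['tool_pos'],togo([0.51,0.20,0.20],117))"
```

```text
clock: 0.75
tool_pos: [0.4552, 0.3175, 0.2145]
ee_rot: [1.392, 2.817, -0.0]
contact_force: [0.6, 1.2, -0.7]
gripper_width: 0.547
grip_force: 0.0
[0.45520372 0.31750216 0.21448281] [[-12.66, -2.79, 1.45], [[-0.0, -0.0, -1.389], [-0.0, 0.0, 1.753]]]
```

```bash
python3 -c "
from h import *
print(togo([0.545,0.22,0.19],27),togo([0.576,0.247,0.13],27))"
```

```text
[[-13.2, 1.21, 2.45], [[-0.0, 0.0, 0.182], [-0.0, -0.0, -2.96]]] [[-12.94, 5.31, 8.45], [[-0.0, 0.0, 0.182], [-0.0, -0.0, -2.96]]]
```

```bash
python3 -m jog '[{"delta_pos":[-4.5,0.5,0.8],"angular":[0,0,0.09],"hand":5},{"delta_pos":[-9,0.8,1.6],"angular":[0,0,0.18],"hand":5},{"delta_pos":[-13,1.2,2.4],"angular":[0,0,0.18],"hand":5},{"delta_pos":[-13,1.2,2.4],"angular":[0,0,0.18],"hand":5},{"delta_pos":[-13,1.2,2.4],"angular":[0,0,0.18],"hand":5}]' 10 && python3 -c "
from h import *
snap('wrist','w1')" && python3 -m jog '[{"delta_pos":[0,2.5,3],"angular":[0,0,0],"hand":5},{"delta_pos":[0.2,4,6],"angular":[0,0,0],"hand":5},{"delta_pos":[0.2,4,6],"angular":[0,0,0],"hand":5},{"delta_pos":[0.2,4,6],"angular":[0,0,0],"hand":5}]' 10 && python3 -c "
from h import *
snap('wrist','w2')
a=cv2.imread('pics/w1.png');b=cv2.imread('pics/w2.png')
cv2.imwrite('pics/c1.png',cv2.resize(np.vstack([a,b]),None,fx=.75,fy=.75,interpolation=cv2.INTER_AREA))"
```

```text
clock: 1.25
tool_pos: [0.5435, 0.2232, 0.1901]
ee_rot: [-1.633, -2.683, 0.001]
contact_force: [0.1, 1.0, 0.4]
gripper_width: 0.539
grip_force: 0.0
clock: 1.7
tool_pos: [0.5768, 0.2449, 0.1306]
ee_rot: [-1.628, -2.685, 0.002]
contact_force: [-0.4, 0.1, 0.1]
gripper_width: 0.542
grip_force: 0.0
```

View pics/c1.png

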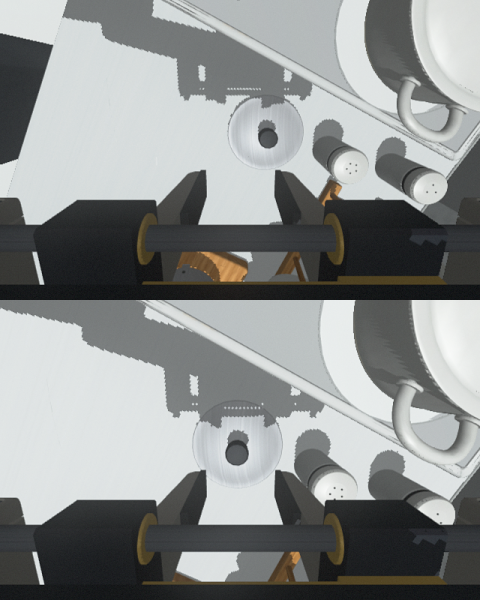

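The wrist pictures show the lid from above, with the knob top at about (357,183) in w1 and (315,204) in w2, and the shaker to its right.

```bash
python3 - <<'E'
from h import *
O=[]
for f,u,v in [("w1",357,183),("w2",315,204)]:
    P,im=load(f); g=im.max(2)
    w=g[v-40:v+40,u-40:u+40]; m=cv2.morphologyEx((w<62).astype(np.uint8),cv2.MORPH_OPEN,np.ones((7,7)))
    n,l,s,c=cv2.connectedComponentsWithStats(m); i=l[40,40]; print(f,s[i],c[i]+[u-40,v-40], [int(w[40,40]),int(w[40-25,40])])
    (x,y),r=cv2.minEnclosingCircle(np.argwhere(l==i)[:,::-1].astype(np.float32)); print((x+u-40,y+v-40),r)
    O.append((P,*(c[i]+[u-40,v-40])))
k=tri(O);print("knob",k,[onplane(*o,0.046) for o in O])
k2=k.copy(); k2[2]=0.022; print(togo(k2,27))
E
```

```text
w1 [   0    0   80   80 6400] [356.5 182.5] [87, 204]
(356.5, 182.5) 55.861534118652344
w2 [   0    0   80   80 6400] [314.5 203.5] [94, 123]
(314.5, 203.5) 55.861534118652344
knob [0.57152114 0.2446158  0.04983126] [array([0.57180203, 0.24444385, 0.046     ]), array([0.57235633, 0.2433502 , 0.046     ])]
[[0.25, -0.53, 10.96], [[0.0, -0.0, 0.009], [0.0, 0.0, -3.132]]]
```

```bash
python3 - <<'E'
from h import *
O=[]
for f,u,v in [("w1",357,183),("w2",315,204)]:
    P,im=load(f); g=im.max(2).astype(int)
    w=g[v-40:v+40,u-40:u+40]; top=np.median(w[36:45,36:45])
    m=cv2.morphologyEx((abs(w-top)<22).astype(np.uint8),cv2.MORPH_OPEN,cv2.getStructuringElement(cv2.MORPH_ELLIPSE,(9,9)))
    n,l,s,c=cv2.connectedComponentsWithStats(m); i=l[40,40]; print(f,top,s[i],c[i]+[u-40,v-40])
    O.append((P,*(c[i]+[u-40,v-40])))
k=tri(O);print("knob top",k,[onplane(*o,0.051) for o in O])
k2=k.copy(); k2[2]=0.022; print(togo(k2,27))
E
```

```text
w1 87.0 [ 30  31  22  24 406] [357.51724138 185.49507389]
w2 95.0 [ 27  29  28  27 575] [315.32695652 206.04173913]
knob top [0.57344218 0.24275223 0.04965823] [array([0.57312246, 0.24297123, 0.051     ]), array([0.57334826, 0.24304733, 0.051     ])]
[[-0.01, -0.45, 10.96], [[0.0, -0.0, 0.009], [0.0, 0.0, -3.132]]]
```

```bash
python3 -m jog '[{"delta_pos":[0,-0.45,3],"angular":[0,0,0],"hand":5},{"delta_pos":[0,-0.45,6],"angular":[0,0,0],"hand":5},{"delta_pos":[0,-0.45,9],"angular":[0,0,0],"hand":5},{"delta_pos":[0,-0.45,10.7],"angular":[0,0,0],"hand":5},{"delta_pos":[0,-0.45,10.7],"angular":[0,0,0],"hand":3.5},{"delta_pos":[0,-0.45,10.7],"angular":[0,0,0],"hand":1.5},{"delta_pos":[0,-0.45,10.7],"angular":[0,0,0],"hand":1.5},{"delta_pos":[0,-0.45,10.7],"angular":[0,0,0],"hand":1.5}]' 20; python3 -m jog '[{"delta_pos":[0,0,0],"angular":[0,0,0],"hand":1.5},{"delta_pos":[0,0,0],"angular":[0,0,0],"hand":1.5},{"delta_pos":[0,0,0],"angular":[0,0,0],"hand":1.5}]' 20
```

```text
clock: 2.55
tool_pos: [0.5751, 0.2425, 0.0256]
ee_rot: [1.63, 2.684, 0.003]
contact_force: [-1.2, 0.5, 7.4]
gripper_width: 0.257
grip_force: 20.0
clock: 2.85
tool_pos: [0.5751, 0.2425, 0.0256]
ee_rot: [1.63, 2.684, 0.003]
contact_force: [-1.7, -1.3, 7.7]
gripper_width: 0.26
grip_force: 20.0
```

```bash
python3 -m jog '[{"delta_pos":[0,0,-3],"angular":[0,0,0],"hand":1.5},{"delta_pos":[0,0,-7],"angular":[0,0,0],"hand":1.5},{"delta_pos":[0,0,-11],"angular":[0,0,0],"hand":1.5},{"delta_pos":[0,0,-15],"angular":[0,0,0],"hand":1.5},{"delta_pos":[-1,0,-19],"angular":[0,0,0],"hand":1.5},{"delta_pos":[-4,-1,-22],"angular":[0,0,0],"hand":1.5},{"delta_pos":[-7,-2,-25],"angular":[0,0,0],"hand":1.5},{"delta_pos":[-10,-3,-28],"angular":[0,0,0],"hand":1.5}]' 20; python3 -m jog '[{"delta_pos":[-4,-1,-2],"angular":[0,0,0],"hand":1.5},{"delta_pos":[-8.5,-2,-4],"angular":[0,0,0],"hand":1.5},{"delta_pos":[-13,-3,-5.5],"angular":[0,0,0],"hand":1.5},{"delta_pos":[-17.5,-4,-5.5],"angular":[0,0,0],"hand":1.5},{"delta_pos":[-22,-5,-5.5],"angular":[0,0,0],"hand":1.5},{"delta_pos":[-26,-6,-5.5],"angular":[0,0,0],"hand":1.5},{"delta_pos":[-29,-6,-5.5],"angular":[0,0,0],"hand":1.5},{"delta_pos":[-29,-6,-5.5],"angular":[0,0,0],"hand":1.5}]' 20;python3 -m jog '[{"delta_pos":[0,0,0],"angular":[0,0,0],"hand":1.5},{"delta_pos":[0,0,0],"angular":[0,0,0],"hand":1.5}]' 20;  python3 -c "
from h import *
snap('wrist','w3')"; python3 -m jog '[{"delta_pos":[0,-3,0],"angular":[0,0,0],"hand":1.5},{"delta_pos":[0,-6,0],"angular":[0,0,0],"hand":1.5},{"delta_pos":[0,-8,0],"angular":[0,0,0],"hand":1.5},{"delta_pos":[0,-8,0],"angular":[0,0,0],"hand":1.5},{"delta_pos":[0,-8,0],"angular":[0,0,0],"hand":1.5},{"delta_pos":[0,-8,0],"angular":[0,0,0],"hand":1.5}]' 20;  python3 -c "
from h import *
snap('wrist','w4')
a=cv2.imread('pics/w3.png');b=cv2.imread('pics/w4.png')
cv2.imwrite('pics/c2.png',np.vstack([a[:300],b[:300]]))"
```

```text
clock: 3.65
tool_pos: [0.5934, 0.1385, 0.306]
ee_rot: [1.63, 2.685, 0.002]
contact_force: [0.4, -0.1, -1.0]
gripper_width: 0.253
grip_force: 20.0
clock: 4.45
tool_pos: [0.6746, -0.1492, 0.3588]
ee_rot: [1.635, 2.681, -0.001]
contact_force: [-0.0, -0.1, -2.0]
gripper_width: 0.255
grip_force: 20.0
clock: 4.65
tool_pos: [0.6737, -0.1445, 0.3591]
ee_rot: [1.63, 2.685, 0.001]
contact_force: [-0.2, 0.7, -0.8]
gripper_width: 0.259
grip_force: 20.0
clock: 5.3
tool_pos: [0.6038, -0.1815, 0.3588]
ee_rot: [1.629, 2.685, 0.001]
contact_force: [-0.2, 0.8, -0.7]
gripper_width: 0.26
grip_force: 20.0
```

View pics/c2.png

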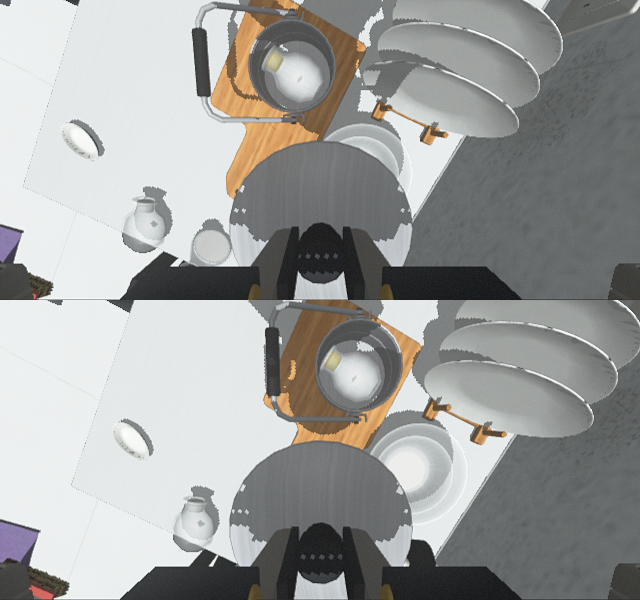

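The wrist pictures show the held lid below and the open carrier beyond it, with the bottle inside. The mouth centre is near (292,67) in w3 and (359,68) in w4. The grip is at (200,62) and (273,62), and the held lid hangs level.

```bash
python3 - <<'E'
from h import *
C=[];G=[]
for f,u,v in [("w3",292,67),("w4",359,68)]:
    P,im=load(f); 
    g=im.max(2)
    # grip
    x0=u-120; w=g[0:130,x0:u-60]; m=cv2.morphologyEx((w<60).astype(np.uint8),cv2.MORPH_OPEN,np.ones((5,5)))
    n,l,s,c=cv2.connectedComponentsWithStats(m); i=1+np.argmax(s[1:,4]); r=cv2.minAreaRect(np.argwhere(l==i)[:,::-1].astype(np.float32))
    bx=cv2.boxPoints(r)+[x0,0]; bx=bx[np.argsort(bx[:,1])]; e=[bx[:2].mean(0),bx[2:].mean(0)]; print("grip",s[i],r[0][0]+x0,r[0][1],r[1],e); G.append((P,e))
    z=cv2.resize(im[0:135,u-65:u+65],None,fx=3,fy=4.4,interpolation=cv2.INTER_CUBIC); 
    z=cv2.resize(im[5:130,u-65:u+65],None,fx=3,fy=3,interpolation=cv2.INTER_CUBIC); C.append(z)
cv2.imwrite("pics/c3.png",np.hstack(C))
e1=tri([(P,*e[0]) for P,e in G]);e2=tri([(P,*e[1]) for P,e in G]);print(e1,e2,np.linalg.norm(e1-e2),(e1+e2)/2,np.degrees(np.arctan2(*(e1-e2)[1::-1])))
E
```

```text
Traceback (most recent call last):
ValueError: attempt to get argmax of an empty sequence
```

```bash
cat > m.py <<'E'
from h import *
C=[];G=[]
for f,u,v in [("w3",292,67),("w4",359,68)]:
    P,im=load(f); g=im.max(2)
    x0=u-105; w=g[20:110,x0:u-75]; th,m=cv2.threshold(w,0,1,cv2.THRESH_BINARY_INV+cv2.THRESH_OTSU); m=cv2.morphologyEx(m,cv2.MORPH_OPEN,np.ones((7,5)))
    n,l,s,c=cv2.connectedComponentsWithStats(m); i=1+np.argmax(s[1:,4]); r=cv2.minAreaRect(np.argwhere(l==i)[:,::-1].astype(np.float32))
    bx=cv2.boxPoints(r)+[x0,20]; bx=bx[np.argsort(bx[:,1])]; e=[bx[:2].mean(0),bx[2:].mean(0)]; print("grip",th,s[i],r[1],e); G.append((P,e))
    C.append(cv2.resize(im[5:130,u-65:u+65],None,fx=3,fy=3,interpolation=cv2.INTER_CUBIC))
cv2.imwrite("pics/c3.png",np.hstack(C))
e1=tri([(P,*e[0]) for P,e in G]);e2=tri([(P,*e[1]) for P,e in G]);print(e1,e2,np.linalg.norm(e1-e2),(e1+e2)/2,np.degrees(np.arctan2(*(e1-e2)[1::-1])))
E
python3 m.py
```

```text
grip 150.0 [  5   8  19  69 975] (68.95014953613281, 14.41894245147705) [array([198.43528819,  27.65882111]), array([203.72353077,  96.40587616])]
grip 155.0 [  10    0   20   76 1349] (75.0, 19.0) [array([273.5,  20. ]), array([273.5,  95. ])]
[ 0.48728594 -0.06079875  0.15337463] [ 0.51527451 -0.12531277  0.13838877] 0.07190268151180734 [ 0.50128023 -0.09305576  0.1458817 ] 113.45299049968567
```

View pics/c3.png

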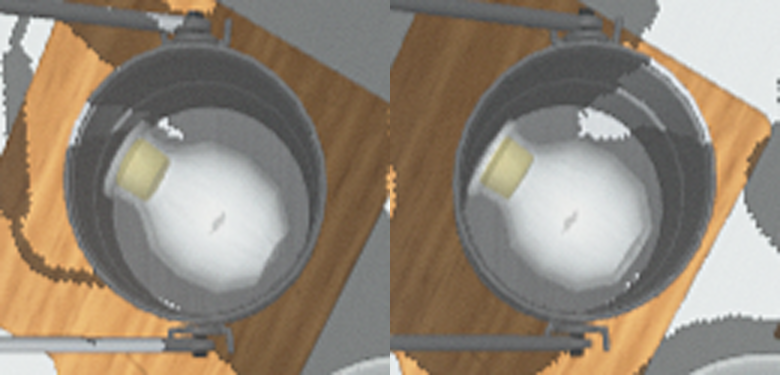

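The crops show the mouth clearly. The outer rim centre is at about (292.0,66.3) in w3 and (359.3,65.5) in w4.

```bash
sed -i 's/th,m=cv2.threshold(w,0,1,cv2.THRESH_BINARY_INV+cv2.THRESH_OTSU)/th,m=cv2.threshold(w,75,1,cv2.THRESH_BINARY_INV)/' m.py; cat >> m.py <<'E'
o3,o4=(G[0][0],292.0,66.3),(G[1][0],359.3,65.5)
print("rim",tri([o3,o4]),onplane(*o3,.113),onplane(*o4,.113))
for P,L,Rr,T,B in [(G[0][0],(227+64/3,66),(227+325/3,66),(292,5+45/3),(292,5+323/3)),(G[1][0],(294+66/3,65),(294+326/3,65),(359,5+43/3),(359,5+320/3))]:
    q=[onplane(P,*p,.113) for p in (L,Rr,T,B)]; print("dia",np.linalg.norm(q[0]-q[1]),np.linalg.norm(q[2]-q[3]),((q[0]+q[1])/2).round(4),((q[2]+q[3])/2).round(4))
print("pivots",onplane(G[0][0],291,10,.1),onplane(G[0][0],294.7,120,.1))
g=[onplane(P,*e[0],.138) for P,e in G]+[onplane(P,*e[1],.138) for P,e in G]; print("grip ends at .138",np.round(g,4))
print("held lid flange?",proj(camera_params("wrist"),observe()["tool_pos"]))
E
python3 m.py
```

```text
grip 75.0 [  6  10  17  66 749] (65.48725128173828, 13.001418113708496) [array([198.41610384,  30.11732483]), array([203.2537508 ,  95.42565155])]
grip 75.0 [ 12   7  14  69 841] (68.24140167236328, 12.721431732177734) [array([271.36146927,  26.92844009]), array([273.42844009,  95.13853073])]
[ 0.48362699 -0.06388391  0.13899462] [ 0.51521135 -0.12493616  0.1399785 ] 0.06874531210546932 [ 0.49941917 -0.09441003  0.13948656] 117.35403248952967
rim [ 0.58665482 -0.04899496  0.11449791] [ 0.58648821 -0.04893203  0.113     ] [ 0.58667407 -0.04867125  0.113     ]
dia 0.10252081648683883 0.10243804845128773 [ 0.5862 -0.0487  0.113 ] [ 0.5872 -0.0504  0.113 ]
dia 0.10199181977786592 0.10189516857965462 [ 0.5864 -0.0482  0.113 ] [ 0.5872 -0.0503  0.113 ]
pivots [0.55640088 0.00696624 0.1       ] [ 0.61586804 -0.1032216   0.1       ]
grip ends at .138 [[ 0.4839 -0.0648  0.138 ]
 [ 0.4828 -0.0627  0.138 ]
 [ 0.5145 -0.125   0.138 ]
 [ 0.515  -0.1251  0.138 ]]
held lid flange? [320.08894678 244.33996161]
```

```bash
python3 - <<'E'
from h import *
from scipy.optimize import least_squares
for f,tp,rv in [("w4",[0.6038,-0.1815,0.3588],[1.629,2.685,.001]),("w3",[0.6737,-0.1445,0.3591],[1.63,2.685,.001])]:
    P,im=load(f); g=cv2.GaussianBlur(im,(3,3),0).astype(float); R=Rot.from_rotvec(rv).as_matrix(); pts=[]
    for a in np.radians(np.arange(185,356,4)):
        r=np.arange(80,100,.5); x=321+r*np.cos(a); y=231+r*np.sin(a)
        p=np.array([g[int(round(j)),int(round(i))] for i,j in zip(x,y)]); d=np.abs(p[4:]-p[:-4]).sum(1); k=np.argmax(d)+2
        if d.max()>40: pts.append(R.T@(onplane(P,x[k],y[k],tp[2]-.016)-tp))
    pts=np.array(pts)
    s=least_squares(lambda q:np.hypot(pts[:,0]-q[0],pts[:,1]-q[1])-q[2],[0,0,.054],loss="soft_l1",f_scale=.001); print(f,len(pts),s.x.round(4),np.abs(s.fun).mean().round(5))
E
```

```text
w4 43 [0.0018 0.0002 0.0538] 0.00071
w3 43 [ 0.0014 -0.0001  0.0539] 0.0004
```

```bash
python3 -c "
from h import *
print(togo([0.5874,-0.0503,0.16],27.4))"
```

```text
[[12.41, 4.6, 19.86], [[0.0, 0.0, 0.002], [-0.0, 0.001, -3.14]]]
```

```bash
python3 -m jog '[{"delta_pos":[3,1,0],"angular":[0,0,0],"hand":1.5},{"delta_pos":[7,2.5,0],"angular":[0,0,0],"hand":1.5},{"delta_pos":[10.5,3.8,0],"angular":[0,0,0],"hand":1.5},{"delta_pos":[12.4,4.6,2],"angular":[0,0,0],"hand":1.5},{"delta_pos":[12.4,4.6,6],"angular":[0,0,0],"hand":1.5},{"delta_pos":[12.4,4.6,10],"angular":[0,0,0],"hand":1.5},{"delta_pos":[12.4,4.6,14],"angular":[0,0,0],"hand":1.5},{"delta_pos":[12.4,4.6,17],"angular":[0,0,0],"hand":1.5}]' 20; python3 -m jog '[{"delta_pos":[0,0,1.5],"angular":[0,0,0],"hand":1.5},{"delta_pos":[0,0,2.8],"angular":[0,0,0],"hand":1.5},{"delta_pos":[0,0,2.8],"angular":[0,0,0],"hand":1.5},{"delta_pos":[0,0,2.8],"angular":[0,0,0],"hand":1.5},{"delta_pos":[0,0,2.8],"angular":[0,0,0],"hand":1.5}]' 20;  python3 -c "
from h import *
print(togo([0.5874,-0.0503,0.13],27.4)); snap('wrist','w5'); snap('side','s5'); snap('scene','sc5')
a=cv2.imread('pics/w5.png'); b=cv2.imread('pics/side0.png')
s=cv2.imread('pics/s5.png')[150:250,290:390]; t=cv2.imread('pics/sc5.png')[160:250,280:380]
cv2.imwrite('pics/c5.png',np.hstack([cv2.resize(s,(400,400),interpolation=cv2.INTER_CUBIC),cv2.resize(t,(400,400),interpolation=cv2.INTER_CUBIC)]))"
```

```text
clock: 6.15
tool_pos: [0.5863, -0.0503, 0.186]
ee_rot: [-1.629, -2.684, 0.001]
contact_force: [-0.7, -0.3, -1.0]
gripper_width: 0.259
grip_force: 20.0
clock: 6.65
tool_pos: [0.5878, -0.0513, 0.1621]
ee_rot: [1.63, 2.683, 0.002]
contact_force: [0.0, -0.5, -1.3]
gripper_width: 0.255
grip_force: 20.0
[[0.11, 0.0, 3.21], [[0.002, 0.001, 0.001], [-0.002, 0.003, -3.141]]]
```

View pics/c5.png

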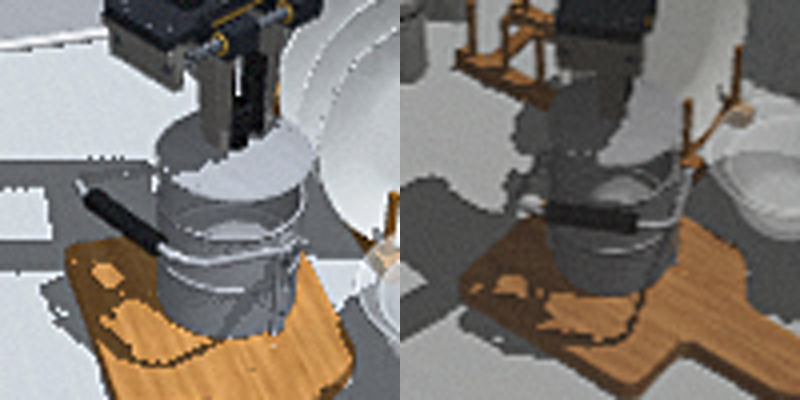

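The lid hovers centred over the mouth in both views, and the handle and carrier have not moved.

```bash
python3 -m jog '[{"delta_pos":[0.1,0,1],"angular":[0,0,0],"hand":1.5},{"delta_pos":[0.1,0,1.9],"angular":[0,0,0],"hand":1.5},{"delta_pos":[0.1,0,2.2],"angular":[0,0,0],"hand":1.5},{"delta_pos":[0.1,0,2.4],"angular":[0,0,0],"hand":1.5},{"delta_pos":[0.1,0,2.6],"angular":[0,0,0],"hand":1.5},{"delta_pos":[0.1,0,2.6],"angular":[0,0,0],"hand":1.5}]' 20;python3 -m jog '[{"delta_pos":[0,0,0.2],"angular":[0,0,0],"hand":1.5},{"delta_pos":[0,0,0.4],"angular":[0,0,0],"hand":1.5},{"delta_pos":[0,0,0.6],"angular":[0,0,0],"hand":1.5},{"delta_pos":[0,0,0.6],"angular":[0,0,0],"hand":1.5}]' 20
```

```text
clock: 7.4
tool_pos: [0.5862, -0.0503, 0.1343]
ee_rot: [-1.631, -2.685, 0.0]
contact_force: [0.2, -0.3, -1.3]
gripper_width: 0.259
grip_force: 20.0
clock: 7.8
tool_pos: [0.5864, -0.0503, 0.1291]
ee_rot: [1.631, 2.685, 0.0]
contact_force: [-0.7, -0.1, 4.5]
gripper_width: 0.258
grip_force: 20.0
```

```bash
python3 -m jog '[{"delta_pos":[0,0,0.1],"angular":[0,0,0],"hand":1.5},{"delta_pos":[0,0,0],"angular":[0,0,0],"hand":3},{"delta_pos":[0,0,0],"angular":[0,0,0],"hand":5},{"delta_pos":[0,0,0],"angular":[0,0,0],"hand":5},{"delta_pos":[0,0,-2],"angular":[0,0,0],"hand":5},{"delta_pos":[0,0,-5],"angular":[0,0,0],"hand":5},{"delta_pos":[0,0,-9],"angular":[0,0,0],"hand":4},{"delta_pos":[0,0,-11],"angular":[0,0,0],"hand":4}]' 20; python3 -m jog '[{"delta_pos":[-1,-3,0],"angular":[0,0,0],"hand":4},{"delta_pos":[-3,-6,0],"angular":[0,0,0],"hand":4},{"delta_pos":[-4,-7,0],"angular":[0,0,0],"hand":4},{"delta_pos":[-4,-7,0],"angular":[0,0,0],"hand":4},{"delta_pos":[-4,-7,0],"angular":[0,0,0],"hand":4}]' 20;  python3 -c "
from h import *
snap('wrist','w6'); snap('side','s6')
print(togo([0.4994,-0.0942,0.120],27.4))
s=cv2.imread('pics/s6.png')[150:250,290:390]
cv2.imwrite('pics/c6.png',np.hstack([cv2.resize(s,(400,400),interpolation=cv2.INTER_CUBIC),cv2.imread('pics/w6.png')[:,120:520]]))"
```

```text
clock: 8.6
tool_pos: [0.5874, -0.0504, 0.2416]
ee_rot: [1.63, 2.682, 0.002]
contact_force: [-0.2, 0.5, -0.6]
gripper_width: 0.435
grip_force: 0.0
clock: 9.1
tool_pos: [0.5431, -0.1178, 0.2385]
ee_rot: [-1.633, -2.684, -0.001]
contact_force: [-0.4, 0.2, 0.7]
gripper_width: 0.434
grip_force: 0.0
[[4.06, -2.82, 11.84], [[0.0, -0.0, 0.001], [0.001, 0.0, -3.14]]]
```

View pics/c6.png

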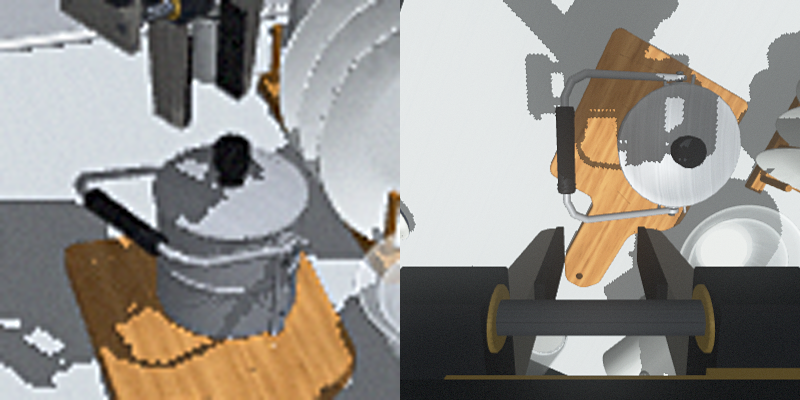

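The lid sits level and flush on the carrier. In w6 the flange centre is at about (399,145) and the grip runs from (285,107) to (287,193).

```bash
python3 - <<'E'
from h import *
P,im=load("w6"); g=im.max(2); w=g[90:210,265:315]
m=cv2.morphologyEx((w<75).astype(np.uint8),cv2.MORPH_OPEN,np.ones((7,5))); n,l,s,c=cv2.connectedComponentsWithStats(m); i=1+np.argmax(s[1:,4])
r=cv2.minAreaRect(np.argwhere(l==i)[:,::-1].astype(np.float32)); bx=cv2.boxPoints(r)+[265,90]; bx=bx[np.argsort(bx[:,1])]; e=[onplane(P,*bx[:2].mean(0),.139),onplane(P,*bx[2:].mean(0),.139)]
print(s[i],r[1],e,(e[0]+e[1])/2,np.linalg.norm(e[0]-e[1]),np.degrees(np.arctan2(*(e[0]-e[1])[1::-1])))
print("flange",onplane(P,399,145.5,.115))
E
```

```text
[  11   17   19   86 1305] (85.2190933227539, 17.185138702392578) [array([ 0.48361422, -0.0639135 ,  0.139     ]), array([ 0.51438365, -0.12526628,  0.139     ])] [ 0.49899894 -0.09458989  0.139     ] 0.06863615304723726 116.63451491200979
flange [ 0.58487597 -0.04766864  0.115     ]
```

```bash
python3 -m jog '[{"delta_pos":[2.5,-1.8,0],"angular":[0,0,0],"hand":4},{"delta_pos":[4.1,-2.8,1],"angular":[0,0,0],"hand":4},{"delta_pos":[4.1,-2.8,5],"angular":[0,0,0],"hand":4},{"delta_pos":[4.1,-2.8,8],"angular":[0,0,0],"hand":4},{"delta_pos":[4.1,-2.8,10.5],"angular":[0,0,0],"hand":4},{"delta_pos":[4.1,-2.8,11.8],"angular":[0,0,0],"hand":4},{"delta_pos":[4.1,-2.8,11.8],"angular":[0,0,0],"hand":4},{"delta_pos":[4.1,-2.8,11.8],"angular":[0,0,0],"hand":4}]' 10; python3 -c "
from h import *
print(togo([0.4992,-0.0944,0.120],27.1))"
```

```text
clock: 10.0
tool_pos: [0.4995, -0.0944, 0.1212]
ee_rot: [1.63, 2.685, 0.0]
contact_force: [0.1, -0.5, 0.1]
gripper_width: 0.435
grip_force: 0.0
[[0.01, -0.03, 0.12], [[0.0, 0.0, 0.006], [-0.0, 0.001, -3.135]]]
```

```bash
python3 -m jog '[{"delta_pos":[0,0,0.1],"angular":[0,0,0],"hand":2},{"delta_pos":[0,0,0.1],"angular":[0,0,0],"hand":0.5},{"delta_pos":[0,0,0.1],"angular":[0,0,0],"hand":0.5},{"delta_pos":[0,0,0.1],"angular":[0,0,0],"hand":0.5},{"delta_pos":[0,0,0.1],"angular":[0,0,0],"hand":0.5}]' 30; python3 - <<'E'
from h import *
s=observe(); print(s["ft_torque"])
# arc: pivot 82 up, R 105; tool y ~ +27deg toward axis
for th in np.arange(1.2,-.01,-.1): print(round(th,1),round(100*(.105*np.sin(1.2)-.105*np.sin(th)),2),round(-100*(.105*np.cos(th)-.105*np.cos(1.2)),2))
E
```

```text
clock: 10.5
tool_pos: [0.4991, -0.0947, 0.1201]
ee_rot: [1.631, 2.684, 0.0]
contact_force: [-1.3, -1.3, 4.5]
gripper_width: 0.156
grip_force: 30.0
[-0.12435627  0.13167284 -0.0138909 ]
1.2 0.0 -0.0
1.1 0.43 -0.96
1.0 0.95 -1.87
0.9 1.56 -2.72
0.8 2.25 -3.51
0.7 3.02 -4.23
0.6 3.86 -4.86
0.5 4.75 -5.41
0.4 5.7 -5.87
0.3 6.68 -6.23
0.2 7.7 -6.49
0.1 8.74 -6.64
-0.0 9.79 -6.7
```

```bash
python3 -m jog '[{"delta_pos":[0,0.2,-0.5],"angular":[0,0,0],"hand":0.5},{"delta_pos":[0,0.43,-0.96],"angular":[0,0,0],"hand":0.5},{"delta_pos":[0,0.95,-1.87],"angular":[0,0,0],"hand":0.5},{"delta_pos":[0,0.95,-1.87],"angular":[0,0,0],"hand":0.5}]' 30; python3 -c "
from h import *
s=observe();print(s['ft_torque'])"
```

```text
clock: 10.9
tool_pos: [0.508, -0.0902, 0.1396]
ee_rot: [1.63, 2.685, 0.0]
contact_force: [-2.3, -1.7, 0.8]
gripper_width: 0.152
grip_force: 30.0
[-0.45956755  0.41742076 -0.02869369]
```

```bash
python3 -m jog '[{"delta_pos":[0,0.61,-0.85],"angular":[0,0,0],"hand":0.5},{"delta_pos":[0,1.3,-1.64],"angular":[0,0,0],"hand":0.5},{"delta_pos":[0,2.07,-2.36],"angular":[0,0,0],"hand":0.5},{"delta_pos":[0,2.91,-2.99],"angular":[0,0,0],"hand":0.5},{"delta_pos":[0,3.8,-3.54],"angular":[0,0,0],"hand":0.5},{"delta_pos":[0,4.75,-4],"angular":[0,0,0],"hand":0.5},{"delta_pos":[0,4.75,-4],"angular":[0,0,0],"hand":0.5}]' 30; python3 -c "
from h import *
s=observe();print(s['ft_torque'])"
```

```text
clock: 11.6
tool_pos: [0.5515, -0.0676, 0.1796]
ee_rot: [1.629, 2.684, 0.002]
contact_force: [-3.2, -2.3, 10.7]
gripper_width: 0.151
grip_force: 30.0
[-0.45374471  0.5963717  -0.10605705]
```

```bash
python3 -m jog '[{"delta_pos":[0,0.98,-0.46],"angular":[0,0,0],"hand":0.5},{"delta_pos":[0,2,-0.73],"angular":[0,0,0],"hand":0.5},{"delta_pos":[0,3.04,-0.9],"angular":[0,0,0],"hand":0.5},{"delta_pos":[0,4,-0.97],"angular":[0,0,0],"hand":0.5},{"delta_pos":[0,4,-0.97],"angular":[0,0,0],"hand":0.5},{"delta_pos":[0,4,-0.97],"angular":[0,0,0],"hand":0.5}]' 30; python3 -c "
from h import *
s=observe();print(s['ft_torque'])
snap('side','s7');snap('scene','sc7')
s=cv2.imread('pics/s7.png')[140:250,290:400]; t=cv2.imread('pics/sc7.png')[150:250,280:380]
cv2.imwrite('pics/c7.png',np.hstack([cv2.resize(s,(400,400),interpolation=cv2.INTER_CUBIC),cv2.resize(t,(400,400),interpolation=cv2.INTER_CUBIC)]))"
```

```text
clock: 12.2
tool_pos: [0.5846, -0.0497, 0.1874]
ee_rot: [-1.63, -2.684, 0.001]
contact_force: [0.2, 0.2, -4.8]
gripper_width: 0.15
grip_force: 30.0
[-0.09359124 -0.01529716  0.03185069]
```

View pics/c7.png

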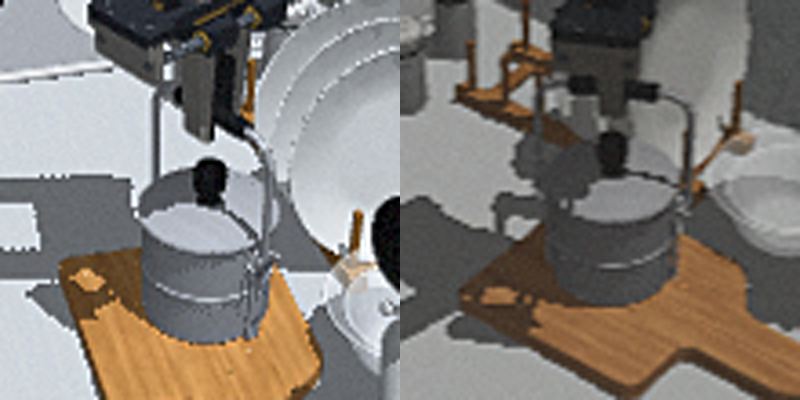

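The handle stands upright over the seated lid, with the carrier level on the board. Now I lift it.

```bash
python3 -m jog '[{"delta_pos":[0,0.1,-0.2],"angular":[0,0,0],"hand":0.5},{"delta_pos":[0,0.1,-0.5],"angular":[0,0,0],"hand":0.5},{"delta_pos":[0,0.1,-1],"angular":[0,0,0],"hand":0.5},{"delta_pos":[0,0.1,-1.8],"angular":[0,0,0],"hand":0.5},{"delta_pos":[0,0.1,-2.7],"angular":[0,0,0],"hand":0.5},{"delta_pos":[0,0.1,-3.7],"angular":[0,0,0],"hand":0.5},{"delta_pos":[0,0.1,-4.7],"angular":[0,0,0],"hand":0.5},{"delta_pos":[0,0.1,-5.7],"angular":[0,0,0],"hand":0.5}]' 35; python3 -m jog '[{"delta_pos":[0,0,-1],"angular":[0,0,0],"hand":0.5},{"delta_pos":[0,0,-2],"angular":[0,0,0],"hand":0.5},{"delta_pos":[0,0,-3],"angular":[0,0,0],"hand":0.5},{"delta_pos":[0,0,-3.7],"angular":[0,0,0],"hand":0.5},{"delta_pos":[0,0,-4.2],"angular":[0,0,0],"hand":0.5},{"delta_pos":[0,0,-4.4],"angular":[0,0,0],"hand":0.5},{"delta_pos":[0,0,-4.4],"angular":[0,0,0],"hand":0.5},{"delta_pos":[0,0,-4.4],"angular":[0,0,0],"hand":0.5}]' 35; for i in 1 2; do sleep 0; done; python3 -m jog '[{"delta_pos":[0,0,0],"angular":[0,0,0],"hand":0.5},{"delta_pos":[0,0,0],"angular":[0,0,0],"hand":0.5},{"delta_pos":[0,0,0],"angular":[0,0,0],"hand":0.5},{"delta_pos":[0,0,0],"angular":[0,0,0],"hand":0.5},{"delta_pos":[0,0,0],"angular":[0,0,0],"hand":0.5},{"delta_pos":[0,0,0],"angular":[0,0,0],"hand":0.5},{"delta_pos":[0,0,0],"angular":[0,0,0],"hand":0.5},{"delta_pos":[0,0,0],"angular":[0,0,0],"hand":0.5}]' 35; python3 -c "
from h import *
snap('side','s8');snap('scene','sc8')
s=cv2.imread('pics/s8.png')[110:240,280:410]; t=cv2.imread('pics/sc8.png')[120:250,265:395]
cv2.imwrite('pics/c8.png',np.hstack([cv2.resize(s,(400,400),interpolation=cv2.INTER_CUBIC),cv2.resize(t,(400,400),interpolation=cv2.INTER_CUBIC)]))"
```

```text
clock: 13.1
tool_pos: [0.5859, -0.0494, 0.2461]
ee_rot: [1.631, 2.685, 0.0]
contact_force: [-0.4, -0.8, -6.0]
gripper_width: 0.152
grip_force: 35.0
clock: 13.9
tool_pos: [0.5855, -0.0494, 0.2885]
ee_rot: [-1.631, -2.684, 0.0]
contact_force: [-0.7, -0.9, -6.9]
gripper_width: 0.153
grip_force: 35.0
clock: 14.7
tool_pos: [0.5858, -0.0494, 0.289]
ee_rot: [-1.631, -2.685, 0.0]
contact_force: [0.6, 0.2, -5.9]
gripper_width: 0.153
grip_force: 35.0
```

View pics/c8.png

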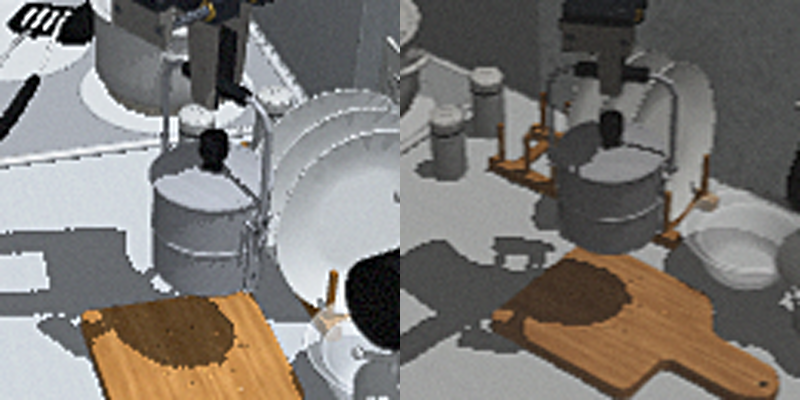

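The carrier hangs level about 10 cm above the board with its lid on, and the board and other things have not moved. I will let it settle, check that it is still, and hand in.

```bash
for i in 1 2; do python3 -m jog '[{"delta_pos":[0,0,0],"angular":[0,0,0],"hand":0.5},{"delta_pos":[0,0,0],"angular":[0,0,0],"hand":0.5},{"delta_pos":[0,0,0],"angular":[0,0,0],"hand":0.5},{"delta_pos":[0,0,0],"angular":[0,0,0],"hand":0.5},{"delta_pos":[0,0,0],"angular":[0,0,0],"hand":0.5},{"delta_pos":[0,0,0],"angular":[0,0,0],"hand":0.5},{"delta_pos":[0,0,0],"angular":[0,0,0],"hand":0.5},{"delta_pos":[0,0,0],"angular":[0,0,0],"hand":0.5}]' 35 | tail -3; done; python3 - <<'E'
from h import *
from workcell import sign_off
r=cv2.imread("pics/s8.png").astype(int)[150:215,325:370]
d=[]
for i in range(5):
    im=np.array(camera("side"))[:,:,::-1].astype(int)[150:215,325:370]; d.append((np.abs(im-r).max(2)>40).sum()); r=im
print("changed px",d, np.abs(observe()["joint_vel"]).max())
if max(d[1:])<25: print(sign_off())
E
```

```text
contact_force: [-0.6, 0.2, -6.4]
gripper_width: 0.153
grip_force: 35.0
contact_force: [0.9, 0.4, -6.8]
gripper_width: 0.149
grip_force: 35.0
changed px [np.int64(1), np.int64(0), np.int64(0), np.int64(0), np.int64(0)] 0.0017085803466881716
the job is handed in; nothing more can be done
None
```

Handed in at about 17 s on the robot's clock: the lid is on flush, the handle is up, and the arm is holding the carrier by its grip about 10 cm above the board, level and still, with nothing else seen to have moved.

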